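# Set up the sprouting tower and close its drain

### The arm

A 6-joint arm with a two-finger parallel gripper is mounted at the origin on the work surface. World frame = base frame: x ahead of the robot, y to its left, z up, the work surface at z = 0. Lengths are in mm, angles in rad, forces in N, time in s.
With the tool pointing down it reaches from about 300 to 775 mm from the base axis. Payload 14.6 kg.
Tool frame: the origin (TCP) lies on the centre line of the jaws, within the pads' length; the fingertips stand 19 mm ahead of it and the grasp point (between the pads) is the TCP (bot.tip_reach is the distance from the TCP to the fingertips, in mm); y points along the fingers, x is the direction in which the jaws open and shut, and the axes are right-handed (so a half turn about y gives the same grasp; the last joint's range is limited). The gripper opens to 85 mm and grips with 20 to 120 N. Pads are 22 mm wide; open, the fingers measure 114 mm over their backs; the gripper's body (76 mm by 85 mm) begins 54 mm behind the grasp point. The pads swing forward as they close: fully open they stand 13 mm farther back than shut.
Start: joints at [1.074, 0.3, 1.521, -0, 1.321, -0.067], TCP at [229.175, 499.968, 250.281] pointing down, gripper open.
Joint ranges: [-3.03, 3.03], [-0.79, 2.21], [0.23, 2.52], [-1.04, 4.18], [0, 3.07], [-2.55, 2.55]. Speed limits (rad/s): [2.22, 2.22, 2.57, 3.14, 3.14, 3.14].

### API

Orientations are given as a unit quaternion [w, x, y, z].
In Python, from rig import bot gives the robot as it stands. Calls block until the motion is done:
- bot.move_to(position, orientation): joint-space move of the TCP to a pose.
- bot.servo_line(position, attitude=None, speed=150, until_force=None): straight line of the TCP; attitude=None keeps the orientation; speed is the mean speed in mm/s. With until_force (N) it stops when the force on the tool has changed by that much, and returns True; else False.
- bot.move_joints(angles): joint-space move.
- bot.move_gripper(opening, grip_force=None): finger opening in mm; grip_force is the grip in N (None keeps the last); returns when the fingers have stopped.
- bot.dwell(seconds).
- bot.ik(position, orientation): joint angles nearest the present ones, or None.
- bot.read_state(): the state.
- bot.read_camera(name): name is "side" or "top"; returns a dict with "image" (400x640x3 uint8, blue, green, red), "depth" (400x640 float32, mm along the optical axis (not along the pixel's ray), 0 where there is no reading), "fovy" (degrees; the focal length in pixels is half the picture's height over the tangent of half this angle, whatever the lens; pixels are square), "cx", "cy" (the principal point, pixels), "k1" (the pictures are not rectified: a ray, as slopes to the right and down, at radius r is drawn at 1 + k1 r^2 times it, then the intrinsics apply), "eye" and "attitude" of the camera in the world. Camera axes: x right, y down, z forward; pixel columns grow to the right and rows downward; lengths in mm; the calibration is good to about 2 mm. A picture is of the moment at which its call begins.
A pose or a line that the arm cannot do raises bot.MotionError and nothing moves.
- bot.finish_job(): hands the job in, once; it reports no verdict.
The state is a dict: "clock": time; "joint_positions": joint angles; "qvel": joint speeds; "effort": joint torques, N m; "ee_pos": TCP position; "tool_rot": TCP orientation; "ft_force": force on the tool from outside, world axes, zero at the start; "moment": the same for the moment, N m; "grip_width": finger opening in mm.
Only numpy, scipy, OpenCV 4.12 (cv2) and the standard library are available. Lean on these libraries where they do the work, as an engineer would, in place of code of your own. Each camera call takes 0.05 s, during which the arm holds its last target. There are 200 camera calls.

### The job

Get the sprouter on the kitchen counter ready for watering: stack all the trays that are there on its base, each with its notches fully down over the keys of the piece below, and put the wooden lid on top in the same way. Also close the drain: set the metal key on the brass tang, pressing and turning until it drops fully on, then turn it clockwise to the stop and leave it there. Leave the jar, the mug and the bowl alone.

Things in the scene. Friction and masses are not known exactly. Their poses are not given: they have to be found in the camera images.
- station: white base, fixed, place and yaw vary. Origin: at counter level under the middle of the tower seat, z up. Seat: 124 x 124 mm block, flat top at z 50 mm, carrying two keys as on a tray's rim (wide one at +x, narrow at -x). The first tray rests on the seat top, x axis along the station's. A 70 mm wide housing, also 50 mm high, runs from it to y = -202 mm and carries the drain valve
- valve_axis (a point): on the drain valve's upright turning axis, on the housing's flat top at the foot of the brass tang, at station (0, -165, 50) mm; axes as the station's. The key's origin lies here when it is fully on
- tang_top (a point): middle of the top of the brass tang: an upright flat blade 18 mm long, 7 mm thick, 14 mm tall, on the valve axis. Turns with the valve: its x axis runs along the tang's length (the station's x at drain = 0)
- drain (a joint): angle of the drain valve in rad: 0 open, grows clockwise seen from above, 1.4 at the stop (closed; past 1.2 will do). Starts from 0 to 0.35, stays where left (friction about 0.06 N m)
- tray1: square terracotta tray, 120 x 120 mm, rim at 38 mm, about 260 g; inside 110 mm wide, floor 4 mm. Origin: centre of underside, z up. In its middle a grip bar, 60 mm along x, 14 mm along y, top at z 32 mm: pinch it across y, fingers opened only part way (45 mm) to fit between the walls. All trays are alike, in any order; three or four are present, an absent one reads None from the start
- tray2: as tray1. Keys stand on the rim (8 mm tall, 4 mm thick): a wide one, 30 mm, in the middle of the +x wall, a narrow one, 14 mm, in the middle of the -x wall, both 57.5 mm from the centre. Below them, notches at the foot of the walls, 10 mm high: 36 mm wide at +x, 20 mm at -x; they take the keys of the piece below with 3 mm play each way in x and y
- tray3: as tray1. Stacked right, its x axis points the same way as that of the piece below and its underside rests on the rim below (38 mm per tray); with the keys missing the notches it stands 8 mm proud
- tray4: as tray1
- lid: square wooden lid, 120 x 120 x 10 mm, about 180 g, with a grip bar as in the trays (60 mm along x, 14 mm along y) from 10 to 38 mm above the underside. Origin: centre of underside, z up. Notches through its edges as under the trays: 36 mm wide at +x, 20 mm at -x; fully on, its underside rests on the top tray's rim. No keys on top
- key: aluminium key, 60 g, standing upright. Origin: centre of underside, z up. Socket 34 x 34 mm, 22 mm tall, with a slot below: 22 mm along x, 11 mm wide, 16 mm deep; above it a grip blade 46 mm along x (as the slot), 12 mm thick, from z 22 to 58 mm. Goes on the tang either way round (half turn); on top of the tang it stands 14 mm too high. About 0.2 rad play on the tang
- seed_jar: bystander: glass jar, 72 mm wide, 120 mm tall; leave alone
- mug: bystander: blue mug, 80 mm wide, 90 mm tall; leave alone
- bowl: bystander: steel bowl, 120 mm wide, 55 mm tall; leave alone
Things that resemble listed ones, but are neither listed nor needed, are in the scene too. Leave any green or red look-alike of the tray2 alone.

How it is judged (in metres and radians):
On the way, in this order (a step that is already met when the one before it is completed fails the run):
1. the key has dropped fully onto the tang, with the drain not yet closed (z of key in the frame of valve_axis between -0.004 and 0.004 m and horizontal distance between key and valve_axis below 0.005 m and angle between key's own z axis and vertical below 0.1 rad and value of joint drain below 0.9 rad), for 0.2 s.
2. with the key fully on, the drain is turned closed (z of key in the frame of valve_axis between -0.004 and 0.004 m and horizontal distance between key and valve_axis below 0.005 m and angle between key's own z axis and vertical below 0.1 rad and value of joint drain above 1.2 rad), for 0.2 s.
At the end, for the whole second after the job is handed in: All trays and the lid form one tower: each level and at rest a multiple of 38 mm above the seat (3.5 mm), within 14 mm and 0.15 rad of the base's axis, the lid above all; the key upright and fully on the tang (4 mm high, 5 mm sideways); the drain past 1.2 rad (all of step 2 and (z of tray1 in the frame of station between 0.0465 and 0.0535 m or z of tray1 in the frame of station between 0.0845 and 0.0915 m or z of tray1 in the frame of station between 0.1225 and 0.1295 m or z of tray1 in the frame of station between 0.1605 and 0.1675 m) and horizontal distance between each of tray1, tray2, tray3, tray4, lid and station below 0.014 m and angle between the x axis of each of tray1, tray2, tray3, tray4, lid and the x axis of station, either way round below 0.15 rad and angle between each of tray1, tray2, tray3, tray4, lid's own z axis and vertical below 0.06 rad and linear speed of each of tray1, tray2, tray3, tray4, lid below 0.02 m/s and (z of tray2 in the frame of station between 0.0465 and 0.0535 m or z of tray2 in the frame of station between 0.0845 and 0.0915 m or z of tray2 in the frame of station between 0.1225 and 0.1295 m or z of tray2 in the frame of station between 0.1605 and 0.1675 m) and (z of tray3 in the frame of station between 0.0465 and 0.0535 m or z of tray3 in the frame of station between 0.0845 and 0.0915 m or z of tray3 in the frame of station between 0.1225 and 0.1295 m or z of tray3 in the frame of station between 0.1605 and 0.1675 m) and (z of tray4 in the frame of station between 0.0465 and 0.0535 m or z of tray4 in the frame of station between 0.0845 and 0.0915 m or z of tray4 in the frame of station between 0.1225 and 0.1295 m or z of tray4 in the frame of station between 0.1605 and 0.1675 m) and (z of lid in the frame of station between 0.1605 and 0.1675 m or z of lid in the frame of station between 0.1985 and 0.2055 m) and z of lid in the frame of tray1 above 0.03 m and z of lid in the frame of tray2 above 0.03 m and z of lid in the frame of tray3 above 0.03 m and z of lid in the frame of tray4 above 0.03 m); the robot touches nothing.
It fails at once if the jar is disturbed (moved more than 30 mm) (distance of seed_jar from where it was at the start of the episode above 0.03 m).
It fails at once if the mug is disturbed (moved more than 30 mm) (distance of mug from where it was at the start of the episode above 0.03 m).
It fails at once if the bowl is disturbed (moved more than 30 mm) (distance of bowl from where it was at the start of the episode above 0.03 m).
Of tray1, tray2, tray3, tray4 only 3 to 4 are there at a start; the rules pass over those that are not, and their reading is None.
At some moment in a run one of tray1, tray2, tray3, tray4, lid, key may be knocked a few centimetres aside while the robot is not near it.
It also fails if it takes over 210 s, if anything falls off the work surface, if the arm or the gripper's body presses on something with over 40 N, if the wrist force passes 120 N, or if a joint passes its speed limit or range.

## Working session

There is one attempt and no reset: what is moved stays moved. The work goes in short steps, each a Python script; the robot and the scene stay as the last script left them, time stands still between calls to the robot, and variables do not carry over. Pictures are saved under pics/ and viewed, about 12 in all and at most 16, crops included, and the job is handed in when it is done.

```bash
ls; mkdir -p pics; cat > h.py <<'E'
import numpy as np, cv2
from scipy.spatial.transform import Rotation as R
from rig import bot
def q2R(q): return R.from_quat([q[1],q[2],q[3],q[0]]).as_matrix()
def cam(name):
    c=bot.read_camera(name); im=c["image"]; h,w=im.shape[:2]
    f=h/2/np.tan(np.radians(c["fovy"])/2)
    K=np.array([[f,0,c["cx"]],[0,f,c["cy"]],[0,0,1]])
    u,v=np.meshgrid(np.arange(w),np.arange(h))
    p=np.stack([u,v],-1).reshape(-1,1,2).astype(np.float64)
    n=cv2.undistortPoints(p,K,np.array([c["k1"],0,0,0.])).reshape(h,w,2)
    d=c["depth"]; P=np.dstack([n[...,0]*d,n[...,1]*d,d])
    W=P@q2R(c["attitude"]).T+np.array(c["eye"])
    W[d==0]=np.nan
    return im,W,c
E
python3 - <<'E'
from h import *
for n in("top","side"):
    im,W,c=cam(n); cv2.imwrite(f"pics/{n}0.png",im); np.save(f"{n}0.npy",W)
    print(n,{k:c[k] for k in("fovy","cx","cy","k1","eye","attitude")})
    print(np.isnan(W[...,0]).mean(),W[200,320])
s=bot.read_state(); print(s); print(bot.tip_reach)
E
```

```text
pics
top {'fovy': 51.91323627915665, 'cx': 317.72651221274094, 'cy': 197.96229993880547, 'k1': -0.04075842455094708, 'eye': array([ 293.89259229,   12.08898477, 1254.67515627]), 'attitude': array([ 0.0691259 , -0.69827076,  0.70944985, -0.06573024])}
0.0039296875 [521.71879358   9.40324941  43.8947445 ]
side {'fovy': 51.03101051929785, 'cx': 315.7636918492605, 'cy': 200.68190479592607, 'k1': 0.025849308181825004, 'eye': array([ -99.70884559, -825.81675349,  651.01062435]), 'attitude': array([-0.48345325,  0.81540937, -0.27527068,  0.16002052])}
0.008734375 [592.59762446  72.21738359  30.69941347]
{'clock': 0.1, 'joint_positions': array([ 1.07442054e+00,  3.00415630e-01,  1.52151593e+00,  3.86144498e-06,
        1.32067939e+00, -6.65609756e-02]), 'qvel': array([-0.00036109, -0.00160889, -0.00114231,  0.00203801,  0.00172722,
       -0.00017392]), 'effort': array([ 2.52571910e-03, -5.44381142e+01, -3.62368941e+01, -3.59856153e-05,
        3.07937960e-03,  3.93560299e-05]), 'ee_pos': array([229.08106117, 499.81980214, 249.7792878 ]), 'tool_rot': array([-0.59495397,  0.59529935,  0.38155335, -0.38218516]), 'ft_force': array([0.2338466 , 0.02249398, 0.04307436]), 'moment': array([-0.02787854, -0.01502383, -0.03963342]), 'grip_width': 85.00196530132318}
19.0
```

View pics/top0.png

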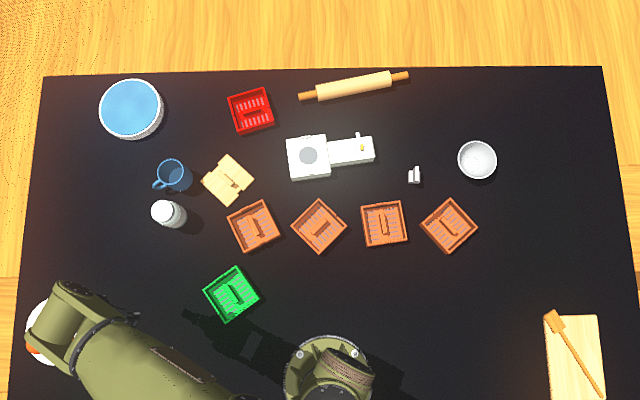

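View pics/side0.png

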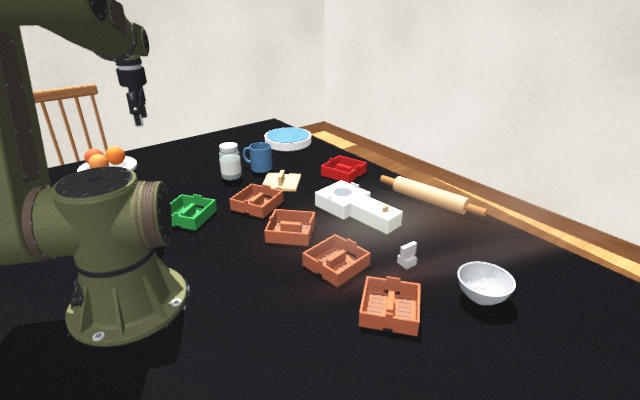

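```bash
cat > per.py <<'E'
from h import *
from scipy.optimize import minimize
def comps(im,W,side=None):
    """dict of named masks' components: list of (label, Nx3 pts, px centroid)"""
    hsv=cv2.cvtColor(im,cv2.COLOR_BGR2HSV)
    z=np.nan_to_num(W[...,2])
    M=dict(tray=((hsv[...,0]<14)&(hsv[...,0]>3)&(hsv[...,1]>110)),
           wood=((hsv[...,0]>=13)&(hsv[...,0]<30)&(hsv[...,1]>40)),
           grey=(hsv[...,1]<60))
    out=[]
    for k,m in M.items():
        mm=(m&(z>4)&(z<400)).astype(np.uint8)
        n,l,st,ce=cv2.connectedComponentsWithStats(mm)
        for i in range(1,n):
            if st[i,4]>40: out.append((k,W[l==i],ce[i],st[i]))
    return out
def fitbox(P,hx,hy):
    """centre,yaw of box outline (half sizes) best to points: robust minAreaRect"""
    (c,s,a)=cv2.minAreaRect(P[:,:2].astype(np.float32)); return np.array(c),np.array(s),np.radians(a)
def tray_like(P,z0=0,rim=38,bar=32,H=120):
    q=P[(P[:,2]>z0+rim-5)&(P[:,2]<z0+rim+12)] if rim>20 else P[P[:,2]<z0+rim+6]
    c,s,a=fitbox(q,60,60)
    loc=(P[:,:2]-c)@np.array([[np.cos(a),-np.sin(a)],[np.sin(a),np.cos(a)]])
    d=P[:,2]-z0
    b=(d>bar-8)&(d<bar+5)&(np.abs(loc)<40).all(1)
    sx,sy=loc[b].std(0)
    if sy>sx: a+=np.pi/2
    loc=(P[:,:2]-c)@np.array([[np.cos(a),-np.sin(a)],[np.sin(a),np.cos(a)]])
    return c,s,a,loc,d,b
E
python3 - <<'E'
from per import *
im=cv2.imread("pics/top0.png"); W=np.load("top0.npy")
for k,P,ce,st in comps(im,W):
    if ce[1]>320 and k!='tray': continue
    print(k,ce.round(),st[4],'xy',np.median(P,0).round(),'z',np.percentile(P[:,2],[5,50,95,100]).round(1))
    if k=='tray' and st[4]>800:
        c,s,a,loc,d,b=tray_like(P)
        t=(d>41)
        print('  TRAY',c.round(1),s.round(1),round(a,3),'bar n',b.sum(),loc[b].std(0).round(1),loc[b].mean(0).round(1),'keys +x',(t&(loc[:,0]>40)).sum(),'-x',(t&(loc[:,0]<-40)).sum())
# crops
for i,(u0,v0,w,h,sc) in enumerate([(195,125,280,135,3)]):
    g=cv2.resize(im[v0:v0+h,u0:u0+w],None,fx=2.85,fy=2.85,interpolation=cv2.INTER_CUBIC); cv2.imwrite("pics/crop0.png",g)
E
```

```text
tray [257.  92.] 45 xy [884. 208.  25.] z [ 9.6 24.7 40.2 43.2]
tray [448. 225.] 1276 xy [ 444. -380.   11.] z [ 4.7 11.3 42.  52.9]
  TRAY [ 441.6 -375.7] [121.2 123.6] 0.696 bar n 79 [18.   4.6] [-0.4  0.6] keys +x 35 -x 29
tray [252. 225.] 889 xy [455. 218.  12.] z [ 4.5 11.9 41.7 49.5]
  TRAY [450.6 212.6] [121.4 120.3] 0.462 bar n 58 [17.8  4.3] [ 1.3 -1.8] keys +x 33 -x 17
tray [318. 225.] 1080 xy [451.  16.   8.] z [ 4.5  8.5 41.7 53.6]
  TRAY [447.6  16.9] [119.  119.1] 2.334 bar n 79 [16.   4.4] [0.5 0.1] keys +x 17 -x 37
tray [383. 222.] 1054 xy [ 458. -180.   10.] z [ 4.6  9.6 41.7 53.9]
  TRAY [ 452.3 -178.4] [120.1 121. ] 0.133 bar n 62 [17.7  4.6] [0.5 1.4] keys +x 41 -x 16
tray [ 32. 350.] 53 xy [ 99. 830.  68.] z [57.7 67.7 73.9 77.8]
wood [353.  86.] 1415 xy [ 887. -101.   46.] z [28.3 45.9 55.  60.5]
wood [228. 180.] 1112 xy [595. 297.  11.] z [ 6.4 10.9 36.8 43.6]
wood [266. 229.] 218 xy [439. 173.   8.] z [ 4.3  7.9 42.3 46.4]
wood [447. 228.] 399 xy [ 435. -377.    8.] z [ 4.6  8.4 41.2 45.3]
wood [328. 232.] 197 xy [420. -12.   8.] z [ 4.6  7.6 41.9 44.9]
wood [
[... 3101 characters left out ...]
 xy [ 323. -550.    5.] z [4.1 5.2 7.5 8. ]
grey [603. 277.] 151 xy [ 276. -849.    5.] z [ 4.2  5.4  8.3 10.7]
grey [532. 280.] 77 xy [ 276. -627.    5.] z [ 4.1  5.3  8.4 10.9]
grey [124. 312.] 296 xy [216. 451. 312.] z [252.7 312.2 374.  381. ]
grey [632. 306.] 120 xy [ 189. -927.    5.] z [ 4.1  5.4  8.2 10.7]
grey [565. 306.] 51 xy [ 195. -716.    6.] z [4.  5.6 7.7 8.7]
grey [576. 301.] 48 xy [ 208. -752.    5.] z [4.  5.  7.5 8.7]
grey [ 35. 315.] 198 xy [193. 873.  11.] z [ 7.  11.4 15.7 18.5]
grey [481. 315.] 154 xy [ 172. -458.    5.] z [ 4.1  5.1  7.7 10. ]
grey [492. 310.] 55 xy [ 192. -496.    6.] z [4.2 5.5 7.3 9.7]
grey [533. 317.] 69 xy [ 166. -616.    5.] z [4.1 5.  7.8 9.1]
```

View pics/crop0.png

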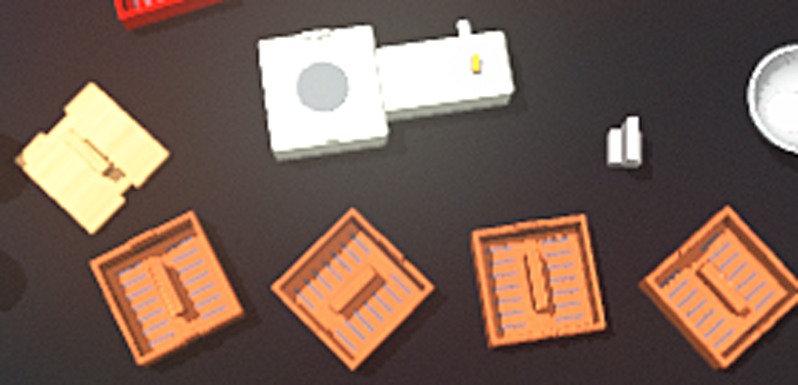

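```bash
cat >> h.py <<'E'
def avg(name,n=6):
    D=[];I=[]
    for _ in range(n):
        c=bot.read_camera(name); D.append(c["depth"]); I.append(c["image"].astype(float))
    D=np.array(D); D[D==0]=np.nan
    c["depth"]=np.nan_to_num(np.nanmedian(D,0)); c["image"]=np.mean(I,0).astype(np.uint8); return c
def KD(c):
    h,w=c["image"].shape[:2]; f=h/2/np.tan(np.radians(c["fovy"])/2)
    return np.array([[f,0,c["cx"]],[0,f,c["cy"]],[0,0,1]]),np.array([c["k1"],0,0,0.])
def cloud(c):
    K,d=KD(c); im=c["image"];h,w=im.shape[:2]
    u,v=np.meshgrid(np.arange(w),np.arange(h))
    n=cv2.undistortPoints(np.stack([u,v],-1).reshape(-1,1,2).astype(float),K,d).reshape(h,w,2)
    z=c["depth"];P=np.dstack([n[...,0]*z,n[...,1]*z,z])
    W=P@q2R(c["attitude"]).T+np.array(c["eye"]);W[z==0]=np.nan
    return W
def proj(c,X):
    K,d=KD(c); Rm=q2R(c["attitude"]); P=(np.asarray(X,float).reshape(-1,3)-c["eye"])@Rm
    n=P[:,:2]/P[:,2:]; r2=(n**2).sum(1,keepdims=True); n=n*(1+c["k1"]*r2)
    return n@K[:2,:2].T+K[:2,2]
def rectify(c,x,y,yaw,z,half=75,px=260):
    """local view: right=+x local, up=+y local"""
    g=np.linspace(-half,half,px); X,Y=np.meshgrid(g,-g)
    co,si=np.cos(yaw),np.sin(yaw)
    Wp=np.stack([x+co*X-si*Y,y+si*X+co*Y,np.full_like(X,z)],-1)
    m=proj(c,Wp).astype(np.float32).reshape(px,px,2)
    return cv2.remap(c["image"],m[...,0],m[...,1],cv2.INTER_CUBIC)
E
python3 - <<'E'
from per import *; import pickle
T=avg("top",8);S=avg("side",8); pickle.dump((T,S),open("c0.pkl","wb"))
W=cloud(T);WS=cloud(S)
def planefix(W,name):
    z=W[...,2]; m=np.abs(z)<6; m&=(W[...,0]>350)&(W[...,0]<800)&(np.abs(W[...,1])<400)
    print(name,'table z med',np.median(z[m]))
planefix(W,'top');planefix(WS,'side')
C={}
for k,P,ce,st in comps(T["image"],W):
    if k=='tray' and st[4]>800 and ce[1]>200:
        c,s,a,loc,d,b=tray_like(P)
        allP=W[(np.hypot(W[...,0]-c[0],W[...,1]-c[1])<95)]
        q=allP[allP[:,2]>6]; c2,s2,a2=fitbox(q[:,:2],0,0)
        print(c.round(1),s.round(1),round(a,3),'| all',c2.round(1),s2.round(1),round(a2,3)); C[len(C)]=(c,a)
pan=[]
for c,a in C.values(): pan.append(rectify(T,*c,a,40))
q=W[np.hypot(W[...,0]-595,W[...,1]-297)<100];q=q[(q[:,2]>5)&(q[:,2]<50)]
c,s,a=fitbox(q,0,0);print('lid',c,s,a);pan.append(rectify(T,*c,a,10))
m=(np.hypot(W[...,0]-640,W[...,1]-0)<210)&(W[...,2]>46)&(W[...,2]<54); q=W[m]
c,s,a=fitbox(q,0,0);print('station',c,s,a)
np.save("st_pts.npy",W[(np.hypot(W[...,0]-640,W[...,1]-0)<250)&(W[...,2]>40)&(W[...,2]<75)])
pan.append(rectify(T,655,0,0,50,150,260))
pan.append(rectify(T,594,-277,0,58,75,260))
pan.append(np.zeros_like(pan[0]))
mos=np.vstack([np.hstack(pan[:3]),np.hstack(pan[3:6])]);cv2.imwrite("pics/mos.png",mos)
E
```

```text
top table z med 1.5345093030723547
side table z med 0.07558118904898947
[ 441.8 -376. ] [121.3 121.5] 0.697 | all [ 441.6 -375.9] [121.3 121.8] 0.694
[450.7 212.5] [120.7 120.1] 0.464 | all [450.8 212.3] [120.8 120.6] 0.462
[447.8  16.9] [119.1 119. ] 2.336 | all [447.1  16.5] [120.2 120.1] 0.771
[ 452.4 -178.4] [120.4 120.6] 0.134 | all [ 452.4 -178.4] [120.2 120.8] 0.132
lid [596.70678711 299.40701294] [118.00132751 119.92298889] 0.8425468706504314
station [603.35839844 -30.97827148] [250.45829773 264.7986145 ] 0.10873330532997731h.py:21: RuntimeWarning: All-NaN slice encountered
  c["depth"]=np.nan_to_num(np.nanmedian(D,0)); c["image"]=np.mean(I,0).astype(np.uint8); return c
```

View pics/mos.png

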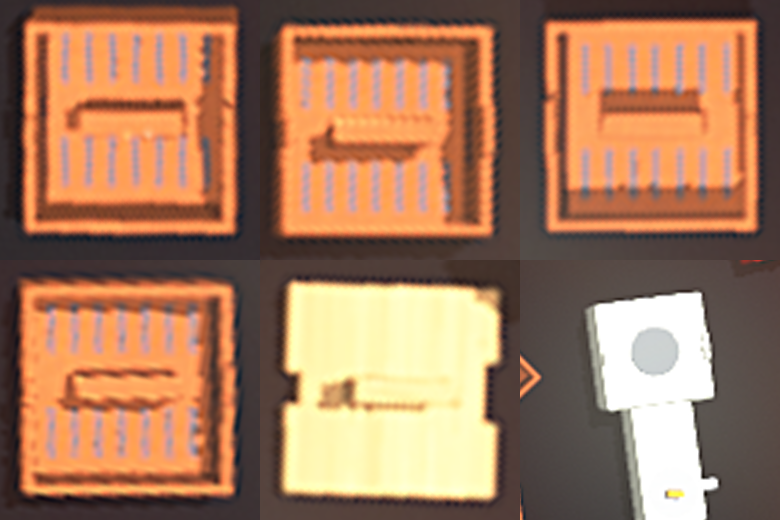

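```bash
cat > fit.py <<'E'
from h import *
from scipy.optimize import minimize
def raster(c,x,y,yaw,half=150,px=600):
    W=cloud(c); g=np.linspace(-half,half,px); X,Y=np.meshgrid(g,-g); co,si=np.cos(yaw),np.sin(yaw)
    return X,Y
def station(c,x0=(665,45,0.1)):
    W=cloud(c); dz=float(0)
    m=(np.hypot(W[...,0]-640,W[...,1]+10)<260)&(W[...,2]>20)&(W[...,2]<70)
    im=c["image"].astype(float)
    # template matching at plane z=50: inside-minus-outside mean of a top-face mask (height & white)
    hsv=cv2.cvtColor(c["image"],cv2.COLOR_BGR2HSV)
    top=((W[...,2]>46)&(W[...,2]<57)&(hsv[...,1]<70)&(hsv[...,2]>100)).astype(np.float32)
    g=np.arange(-110,111,1.5); gy=np.arange(-245,100,1.5); X,Y=np.meshgrid(g,gy)
    ins=((np.abs(X)<62)&(np.abs(Y)<62))|((np.abs(X)<35)&(Y<0)&(Y>-202))
    def cost(p):
        co,si=np.cos(p[2]),np.sin(p[2])
        Q=np.stack([p[0]+co*X-si*Y,p[1]+si*X+co*Y,np.full_like(X,50)],-1)
        mp=proj(c,Q).astype(np.float32).reshape(*X.shape,2)
        v=cv2.remap(top,mp[...,0],mp[...,1],cv2.INTER_LINEAR)
        return np.abs(v-ins).mean()
    best=None
    for dy in (-10,0,10):
      r=minimize(cost,np.array(x0)+[0,dy,0],method="Nelder-Mead",options=dict(initial_simplex=np.array(x0)+[0,dy,0]+np.array([[0,0,0],[12,0,0],[0,12,0],[0,0,.1]]),xatol=.01,fatol=1e-6))
      if best is None or r.fun<best.fun: best=r
    return best.x,best.fun
E
python3 - <<'E'
from fit import *; import pickle
T,S=pickle.load(open("c0.pkl","rb"))
W=cloud(T);WS=cloud(S)
p,f=station(T);print('station',p.round(3),f)
co,si=np.cos(p[2]),np.sin(p[2]);Rz=np.array([[co,-si],[si,co]])
va=p[:2]+Rz@[0,-165];print('valve',va)
for n,c,w in(("top",T,W),("side",S,WS)):
    hsv=cv2.cvtColor(c["image"],cv2.COLOR_BGR2HSV)
    m=(hsv[...,0]>15)&(hsv[...,0]<32)&(hsv[...,1]>90)&(np.hypot(w[...,0]-va[0],w[...,1]-va[1])<40)&(w[...,2]>45)
    q=w[m];print(n,'tang n',m.sum(),q.mean(0).round(1),np.percentile(q[:,2],[5,95]), 'loc',((q[:,:2]-p[:2])@Rz).mean(0).round(1), 'px',np.argwhere(m).mean(0)[::-1], proj(c,[*va,64]))
    if n=="top": (e,s,a)=cv2.minAreaRect(q[:,:2].astype(np.float32));print(e,s,a); ev=np.linalg.svd(q[:,:2]-q[:,:2].mean(0))[2][0];print('tang yaw',np.arctan2(ev[1],ev[0]))
    l=(w[...,:2]-p[:2])@Rz
    m=(l[...,0]>36)&(l[...,0]<62)&(l[...,1]<-100)&(l[...,1]>-202)&(w[...,2]>8);q=w[m];print('knob',l[m].min(0),l[m].max(0),q[:,2].min(),q[:,2].max()) if m.any() else 0
    print('seat z',np.median(w[(np.abs(l)<50).all(-1)][:,2]))
    # key
    m=(np.hypot(w[...,0]-596,w[...,1]+277)<50)&(w[...,2]>6);q=w[m]
    b=q[q[:,2]>44];print('key blade n',len(b),b.mean(0).round(1),cv2.minAreaRect(b[:,:2].astype(np.float32)), cv2.minAreaRect(q[:,:2].astype(np.float32)),q[:,2].max())
for c,a in (((441.7,-375.9),.695),((450.7,212.4),.463),((447.5,16.7),2.336),((452.4,-178.4),.133)):
  for n,w in(("top",W),("side",WS)):
    Ra=np.array([[np.cos(a),-np.sin(a)],[np.sin(a),np.cos(a)]]);l=(w[...,:2]-c)@Ra
    h=w[...,2]-(1.5 if n=="top" else 0)
    o=[]
    for s in(1,-1):
        m=(l[...,0]*s>50)&(l[...,0]*s<64)&(np.abs(l[...,1])<50)&(h>41.5)&(h<50); y=l[m][:,1]; o.append((int(m.sum()),np.percentile(y,[10,90]).round(0) if len(y)>2 else y))
    print(c,n,o)
b=rectify(T,*va,p[2],60,60,400);k=rectify(T,595,-277,0,58,60,400);cv2.imwrite("pics/vk.png",np.hstack([b,k]))
E
```

```text
station [6.58953e+02 4.52140e+01 1.26000e-01] 0.016004465520381927
valve [ 679.68143822 -118.47828326]
top tang n 12 [ 680.3 -118.7   64.9] [63.45856056 66.18669419] loc [   0.6 -165.3] px [361.5 146.5] [[361.39655211 146.78863196]]
(680.2659301757812, -118.73741912841797) (3.283872604370117, 16.095794677734375) 87.49826049804688
tang yaw 3.1094184317149907
knob [  43.75393255 -170.84685496] [  59.02462303 -158.04094277] 18.855215124976667 27.440101858160915
seat z 51.512867733797066
key blade n 77 [ 592.8 -280.5   56.7] ((593.8563842773438, -281.20465087890625), (10.233833312988281, 44.10775375366211), 86.36235809326172) ((594.0762939453125, -281.31103515625), (32.76280212402344, 44.56061935424805), 86.37171173095703) 61.59122667817178
side tang n 18 [ 678.5 -118.9   57.9] [52.85464454 63.55952886] loc [  -1.2 -165.3] px [385.05555556 208.27777778] [[385.40535326 206.23517376]]
seat z 49.773574064901595
key blade n 117 [ 591.8 -282.1   53.7] ((594.7789916992188, -279.9709167480469), (11.993558883666992, 46.01028823852539), 85.16578674316406) ((593.0917358398438, -284.3873291015625), (32.597408294677734, 46.040245056152344), 67.2462387084961) 58.954151481402846
(441.7, -375.9) top [(15, array([-11.,  13.])), (10, array([-2.,  8.]))]
(441.7, -375.9) side [(38, array([-7., 16.])), (23, array([-0., 11.]))]
(450.7, 212.4) top [(19, array([-13.,  12.])), (6, array([-4.,  5.]))]
(450.7, 212.4) side [(16, array([-10.,  14.])), (9, array([-3.,  7.]))]
(447.5, 16.7) top [(7, array([-3.,  7.])), (14, array([-11.,  11.]))]
(447.5, 16.7) side [(6, array([-3.,  6.])), (13, array([-9., 14.]))]
(452.4, -178.4) top [(16, array([-11.,  12.])), (5, array([-4.,  5.]))]
(452.4, -178.4) side [(22, array([-10.,  12.])), (15, array([-4.,  9.]))]
```

View pics/vk.png

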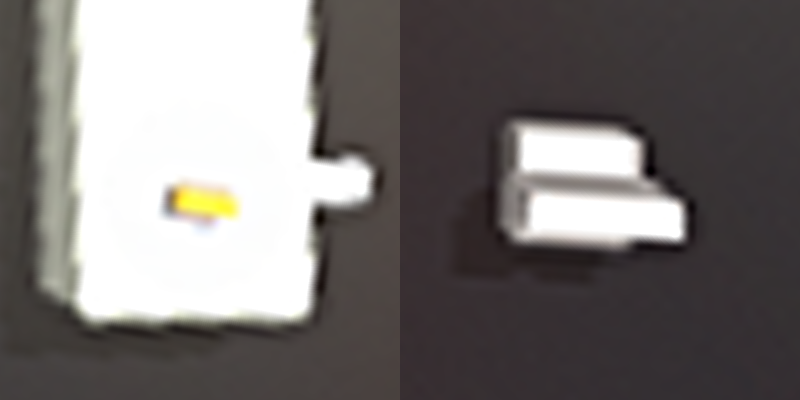

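```bash
cat > act.py <<'E'
from h import *
ST=np.array([658.95,45.2]); SY=0.126
VA=np.array([679.9,-118.6])
def Q(t):
    x=np.array([np.cos(t),np.sin(t),0]);y=np.array([0,0,-1.]);M=np.stack([x,y,np.cross(x,y)],1)
    q=R.from_matrix(M).as_quat();return np.array([q[3],q[0],q[1],q[2]])
def st(): 
    s=bot.read_state();return s
def show(tag=""):
    s=st();m=q2R(s["tool_rot"]);print(tag,'t=%.1f'%s["clock"],'ee',np.round(s["ee_pos"],1),'yaw %.3f'%np.arctan2(m[1,0],m[0,0]),'w %.1f'%s["grip_width"],'F',np.round(s["ft_force"],1),'M',np.round(s["moment"],2),'j6 %.2f'%s["joint_positions"][5])
E
python3 - <<'E'
from act import *
k=[595,-281]; yaw=-0.07
for base in (np.pi/2,-np.pi/2):
  for p,t in (((*k,45),yaw+base),((*VA,150),-0.03+base),((*VA,95),-1.274+base),((*VA,95),-1.5+base),((*ST,300),SY+base),((*ST,300),SY+base+np.pi)):
    j=bot.ik(p,Q(t)); print(base,p,None if j is None else np.round(j,2))
E
```

```text
1.5707963267948966 (595, -281, 45) [-0.5   0.75  1.34 -0.    1.05 -2.  ]
1.5707963267948966 (np.float64(679.9), np.float64(-118.6), 150) [-0.23  0.7   1.17 -0.    1.27 -1.77]
1.5707963267948966 (np.float64(679.9), np.float64(-118.6), 95) [-0.23  0.76  1.21 -0.    1.18 -0.52]
1.5707963267948966 (np.float64(679.9), np.float64(-118.6), 95) [-0.23  0.76  1.21 -0.    1.18 -0.3 ]
1.5707963267948966 (np.float64(658.95), np.float64(45.2), 300) [ 0.01  0.53  1.09 -0.    1.52 -1.68]
1.5707963267948966 (np.float64(658.95), np.float64(45.2), 300) [ 0.01  0.53  1.09 -0.    1.52  1.46]
-1.5707963267948966 (595, -281, 45) [-0.5   0.75  1.34 -0.    1.05  1.14]
-1.5707963267948966 (np.float64(679.9), np.float64(-118.6), 150) [-0.23  0.7   1.17 -0.    1.27  1.38]
-1.5707963267948966 (np.float64(679.9), np.float64(-118.6), 95) None
-1.5707963267948966 (np.float64(679.9), np.float64(-118.6), 95) None
-1.5707963267948966 (np.float64(658.95), np.float64(45.2), 300) [ 0.01  0.53  1.09 -0.    1.52  1.46]
-1.5707963267948966 (np.float64(658.95), np.float64(45.2), 300) [ 0.01  0.53  1.09 -0.    1.52 -1.68]
```

```bash
python3 - <<'E'
from act import *
t=-0.07+np.pi/2
bot.move_to([400,-80,320],Q(t))
bot.move_to([595,-281,150],Q(t)); bot.move_gripper(50,60)
im,W,c=cam("side"); cv2.imwrite("pics/prek.png",cv2.resize(im[120:340,280:540],None,fx=3,fy=2.7))
print('hit',bot.servo_line([595,-281,45],speed=120,until_force=8)); show('down')
bot.move_gripper(0,60); show('grip')
bot.servo_line([595,-281,150],speed=120); show('lift')
bot.move_to([*VA,165],Q(-0.032+np.pi/2)); show('above')
c=avg("side",3); im=c["image"]
u,v=proj(c,[*VA,90])[0].astype(int); cv2.imwrite("pics/keyv.png",cv2.resize(im[v-70:v+60,u-80:u+80],None,fx=4.5,fy=4.5,interpolation=cv2.INTER_CUBIC)); print(u,v)
E
```

```text
hit False
down t=5.8 ee [ 595.4 -281.2   45.9] yaw 1.501 w 50.1 F [-0.2 -0.1  0.3] M [ 0.01 -0.06 -0.  ] j6 -2.00
grip t=6.3 ee [ 595.2 -281.1   45.5] yaw 1.501 w 11.4 F [-1.   1.2  3.7] M [ 0.04  0.15 -0.02] j6 -2.00
lift t=7.3 ee [ 594.7 -280.8  149. ] yaw 1.501 w 11.1 F [ 0.2 -0.2 -0.5] M [ 0.04 -0.04 -0.02] j6 -2.00
above t=8.1 ee [ 679.7 -118.7  164.4] yaw 1.539 w 11.0 F [-0.4 -0.1 -1. ] M [-0.    0.    0.05] j6 -1.76
386 198h.py:21: RuntimeWarning: All-NaN slice encountered
  c["depth"]=np.nan_to_num(np.nanmedian(D,0)); c["image"]=np.mean(I,0).astype(np.uint8); return c
```

View pics/keyv.png

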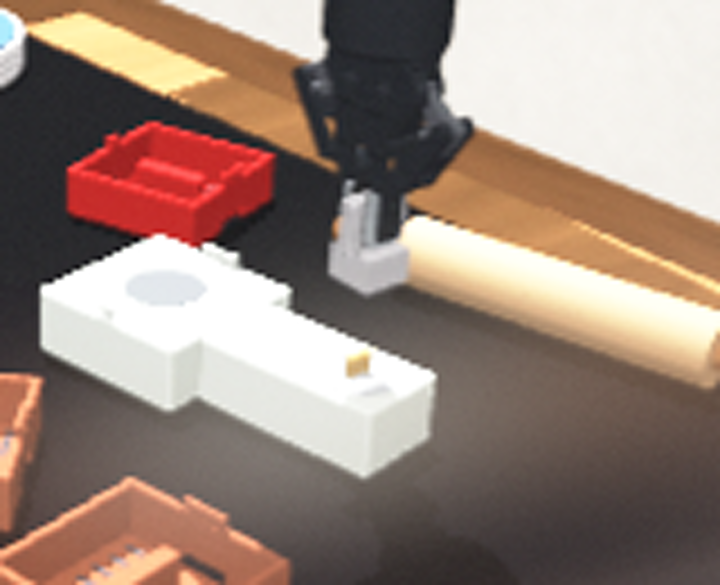

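```bash
python3 - <<'E'
from act import *
t=-0.032+np.pi/2
bot.servo_line([*VA,115],speed=120)
h=bot.servo_line([*VA,94.5],speed=25,until_force=6); show('down %s'%h)
if h and bot.read_state()["ee_pos"][2]>98:
    z0=bot.read_state()["ee_pos"][2]; done=False
    for dx,dy in((0,0),(1.5,0),(-1.5,0),(0,1.5),(0,-1.5),(2.5,0),(-2.5,0)):
        for a in (0.12,-0.12,0.25,-0.25,0):
            p=np.r_[VA+[dx,dy],z0-2]
            bot.servo_line(p,attitude=Q(t+a),speed=40)
            s=bot.read_state()
            if abs(s["ft_force"][2])<2: done=True;break
        show((dx,dy,a))
        if done: break
E
```

```text
down True t=9.5 ee [ 679.8 -118.4   95.6] yaw 1.539 w 11.3 F [-0.9  1.5  4.6] M [0.11 0.11 0.  ] j6 -1.76
```

```bash
python3 - <<'E'
from act import *
t0=-0.032+np.pi/2
bot.dwell(0.4)
end=SY-1.4-0.25+np.pi/2
for t in np.arange(t0-0.15,end-0.01,-0.15):
    bot.move_to([*VA,95.6],Q(max(t,end)))
    s=bot.read_state(); print(round(t-np.pi/2,2),'Mz %.2f'%s["moment"][2],np.round(s["ft_force"],1))
    if abs(s["moment"][2])>1.2: break
show('turned'); bot.dwell(.3)
E
```

```text
-0.18 Mz 0.09 [-1.6  3.8  3. ]
-0.33 Mz 0.06 [-0.2  6.7  2.7]
-0.48 Mz 0.10 [-0.1  6.8  2.2]
-0.63 Mz 0.03 [2.4 7.6 2.4]
-0.78 Mz 0.05 [2.8 7.6 2.2]
-0.93 Mz 0.04 [4.  8.3 0.9]
-1.08 Mz 0.09 [5.5 7.8 0.9]
-1.23 Mz -0.02 [5.  9.  0.5]
-1.38 Mz 0.02 [ 7.6 12.1 -0.7]
-1.53 Mz 0.12 [14.3 13.7 -2.2]
turned t=12.6 ee [ 681.7 -116.3   96. ] yaw 0.047 w 11.1 F [14.3 13.7 -2.2] M [ 2.54 -2.74  0.12] j6 -0.27
```

```bash
python3 - <<'E'
from act import *
bot.move_gripper(45); show('rel')
bot.servo_line([*VA,170],speed=150)
bot.move_to([450,-330,330],Q(0.1))
show('park')
import pickle
T=avg("top",5);S=avg("side",5);pickle.dump((T,S),open("c1.pkl","wb"))
for n,c in(("top",T),("side",S)):
    w=cloud(c);m=(np.hypot(w[...,0]-VA[0],w[...,1]-VA[1])<40)&(w[...,2]>85);q=w[m]
    print(n,len(q),q.mean(0),q[:,2].max(),cv2.minAreaRect(q[:,:2].astype(np.float32)))
a=rectify(T,*VA,0,108,80,400)
u,v=proj(S,[*VA,80])[0].astype(int); b=cv2.resize(S["image"][v-50:v+50,u-50:u+50],(400,400),interpolation=cv2.INTER_CUBIC)
cv2.imwrite("pics/k1.png",np.hstack([a,b]))
E
```

```text
rel t=13.3 ee [ 679.8 -118.9   95.5] yaw 0.046 w 44.9 F [ 0.9 -0.9 -0.1] M [-0.02 -0.01 -0.07] j6 -0.27
park t=15.2 ee [ 450.6 -329.5  329.1] yaw 0.101 w 44.9 F [ 0.3 -0.2 -1. ] M [ 0.02  0.01 -0.03] j6 -0.80
top 102 [ 677.6002794  -119.4211725   103.94050591] 111.79394431985065 ((679.5004272460938, -119.56019592285156), (11.984313011169434, 46.08896255493164), 4.22246789932251)
side 137 [ 676.84308157 -120.52122992   98.46724174] 108.83884658910836 ((679.1788940429688, -117.84410095214844), (11.772743225097656, 47.511375427246094), 2.8279013633728027)h.py:21: RuntimeWarning: All-NaN slice encountered
  c["depth"]=np.nan_to_num(np.nanmedian(D,0)); c["image"]=np.mean(I,0).astype(np.uint8); return c
```

View pics/k1.png

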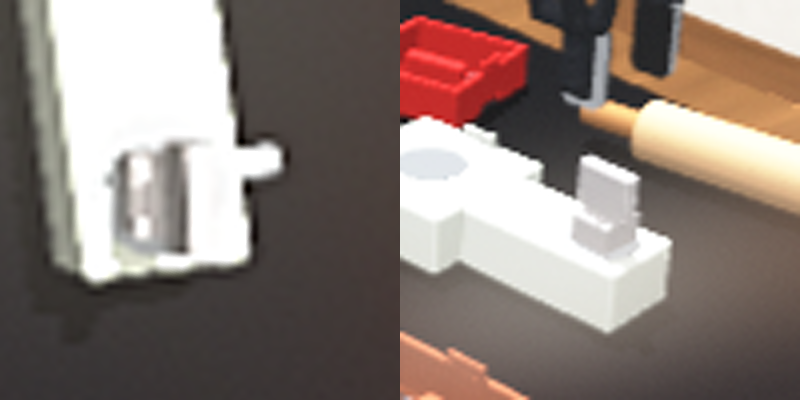

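```bash
cat >> act.py <<'E'
def meas(c,xy,yaw,z=(6,50),r=95):
    W=cloud(c); m=(np.hypot(W[...,0]-xy[0],W[...,1]-xy[1])<r)&(W[...,2]>z[0])&(W[...,2]<z[1])
    mm=cv2.morphologyEx(m.astype(np.uint8),cv2.MORPH_OPEN,np.ones((3,3),np.uint8))
    n,l,s_,_=cv2.connectedComponentsWithStats(mm)
    if n<2: return None
    P=W[l==1+np.argmax(s_[1:,4])]
    c_,s,a=cv2.minAreaRect(P[:,:2].astype(np.float32)); a=np.radians(a)
    a+=np.round((yaw-a)/(np.pi/2))*np.pi/2
    return np.array(c_),np.array(s),a
def pick(xy,yaw,h=28,top=150,force=60):
    t=yaw+np.pi/2
    t=(t+np.pi/2)%np.pi-np.pi/2 if False else t
    bot.move_to([*xy,top],Q(t)); bot.move_gripper(45,force)
    hit=bot.servo_line([*xy,h],speed=130,until_force=10); show('down hit=%s'%hit)
    bot.move_gripper(0,force); show('grip')
E
python3 - <<'E'
from act import *; import pickle
T,S=pickle.load(open("c1.pkl","rb"))
for n,p in dict(A=((441.7,-375.9),.695),B=((450.7,212.4),.463),C=((447.5,16.7),-.806),D=((452.4,-178.4),.133),L=((596.7,299.4),.8425)).items():
    print(n,[ [np.round(v,2) for v in meas(c,*p)] for c in(T,S)])
xy,yaw,=(450.7,212.4),.463
bot.move_to([450,0,330],Q(1.6))
pick(xy,yaw)
bot.servo_line([*xy,170],speed=200); show('lift')
bot.move_to([*ST,50+28+60],Q(SY+np.pi/2)); bot.dwell(.3); show('above')
T=avg("top",4);S=avg("side",4);pickle.dump((T,S),open("c2.pkl","wb"))
b=rectify(T,*ST,SY,148,90,400)
u,v=proj(S,[*ST,110])[0].astype(int); d=cv2.resize(S["image"][v-70:v+70,u-70:u+70],(400,400),interpolation=cv2.INTER_CUBIC)
cv2.imwrite("pics/t1.png",np.hstack([b,d]))
for c in (T,S):
    W=cloud(c);m=(np.hypot(W[...,0]-ST[0],W[...,1]-ST[1])<95)&(W[...,2]>140)&(W[...,2]<158);
    l=(W[m][:,:2]-ST)@np.array([[np.cos(SY),-np.sin(SY)],[np.sin(SY),np.cos(SY)]])
    print(m.sum(),np.percentile(l,[0.5,3,97,99.5],axis=0).round(1).tolist())
E
```

```text
A [[array([ 439.07, -316.44]), array([49.73, 27.85]), np.float64(0.72)], [array([ 439.81, -372.88]), array([123.22, 121.45]), np.float64(0.69)]]
B [[array([450.94, 212.43]), array([121.06, 120.58]), np.float64(0.46)], [array([448.58, 213.33]), array([123.72, 121.18]), np.float64(0.46)]]
C [[array([491.68,  49.97]), array([ 37.01, 118.  ]), np.float64(-1.1)], [array([444.97,  18.56]), array([123.  , 120.03]), np.float64(-0.8)]]
D [[array([ 452.5 , -178.27]), array([119.98, 120.66]), np.float64(0.13)], [array([ 450.07, -175.82]), array([121.62, 121.94]), np.float64(0.13)]]
L [[array([597.56, 299.53]), array([118.  , 120.09]), np.float64(0.82)], [array([596.83, 302.21]), array([122.91, 120.49]), np.float64(0.83)]]
down hit=False t=19.4 ee [451.1 212.5  28.7] yaw 2.034 w 44.8 F [-0.2  0.4 -0. ] M [-0.02 -0.    0.03] j6 -1.67
grip t=19.8 ee [451.1 212.6  28.7] yaw 2.034 w 12.8 F [-1.6 -0.8  6.7] M [-0.05  0.15 -0.02] j6 -1.67
lift t=20.6 ee [450.2 212.2 168.8] yaw 2.034 w 13.3 F [ 1.  -0.4 -3. ] M [0.   0.03 0.03] j6 -1.67
above t=22.0 ee [658.8  45.9 138.4] yaw 1.698 w 12.9 F [ 0.6  0.  -0.7] M [-0.02  0.   -0.01] j6 -1.68
3 [[52.8, -49.6], [52.9, -49.6], [57.1, -49.0], [57.2, -49.0]]
372 [[-62.7, -60.8], [-61.8, -59.7], [56.0, 57.7], [58.6, 59.4]]h.py:21: RuntimeWarning: All-NaN slice encountered
  c["depth"]=np.nan_to_num(np.nanmedian(D,0)); c["image"]=np.mean(I,0).astype(np.uint8); return c
```

View pics/t1.png

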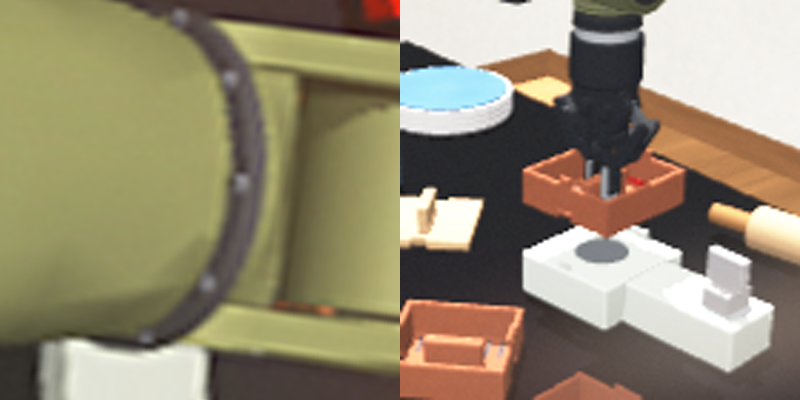

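```bash
python3 - <<'E'
from fit import *; import pickle
from act import ST,SY
T,S=pickle.load(open("c0.pkl","rb")); T2,S2=pickle.load(open("c2.pkl","rb")); T1,_=pickle.load(open("c1.pkl","rb"))
print('station top',station(T),station(T1)); ps,f=station(S); print('station side',ps,f)
W=cloud(S2)
hsv=cv2.cvtColor(S2["image"],cv2.COLOR_BGR2HSV)
m=(np.hypot(W[...,0]-ST[0],W[...,1]-ST[1])<95)&(W[...,2]>112)&(W[...,2]<160)&(hsv[...,1]>110)&(hsv[...,0]<16)
P=W[m];c,s,a=cv2.minAreaRect(P[:,:2].astype(np.float32));c=np.array(c)
print('held side',c,s,a, 'rel to side station (st frame)',(c-ps[:2])@np.array([[np.cos(SY),-np.sin(SY)],[np.sin(SY),np.cos(SY)]]))
print('bottom z',np.percentile(P[:,2],[0,1,99]))
E
```

```text
station top (array([6.58952694e+02, 4.52144752e+01, 1.25961577e-01]), np.float64(0.016004465520381927)) (array([6.59016559e+02, 4.53137853e+01, 1.26163895e-01]), np.float64(0.03690815344452858))
station side [6.56035214e+02 4.38007735e+01 1.23171746e-01] 0.02975434437394142
held side [657.31054688  44.31156158] (122.73894500732422, 121.26647186279297) 7.386806011199951 rel to side station (st frame) [1.329412   0.34647168]
bottom z [112.08574389 112.54184741 151.7313535 ]
```

```bash
cat >> act.py <<'E'
def stpt(dx=0,dy=0):
    c,s=np.cos(SY),np.sin(SY); return ST+np.array([c*dx-s*dy,s*dx+c*dy])
def place(level,grip_h,ox=0,oy=0):
    """lower held piece to level (0=seat); spiral search if standing proud"""
    zt=50+38*level+grip_h; att=Q(SY+np.pi/2)
    bot.servo_line([*stpt(ox,oy),zt+14],attitude=att,speed=120)
    h=bot.servo_line([*stpt(ox,oy),zt-1.5],speed=35,until_force=9); show('lower %s want %.1f'%(h,zt))
    z=bot.read_state()["ee_pos"][2]
    if z>zt+4:
        for dx,dy,da in [(2,0,0),(-2,0,0),(0,2,0),(0,-2,0),(0,0,.05),(0,0,-.05),(2.5,2.5,0),(-2.5,2.5,0),(-2.5,-2.5,0),(2.5,-2.5,0),(4,0,0),(-4,0,0),(0,4,0),(0,-4,0)]:
            bot.servo_line([*stpt(ox+dx,oy+dy),zt+11],attitude=Q(SY+da+np.pi/2),speed=60)
            bot.servo_line([*stpt(ox+dx,oy+dy),zt-1.5],speed=40,until_force=9)
            z=bot.read_state()["ee_pos"][2]; print('try',dx,dy,da,round(z,1))
            if z<zt+4: break
    ok=z<zt+4
    return ok
def release(up):
    bot.move_gripper(45); p=bot.read_state()["ee_pos"]
    bot.servo_line([p[0],p[1],up],speed=200); show('released')
E
python3 - <<'E'
from act import *
if place(0,28.7,-0.5,-0.3): release(180)
E
```

```text
lower True want 78.7 t=23.3 ee [658.6  44.8  78.5] yaw 1.697 w 12.7 F [-1.   0.4  5.9] M [-0.02  0.15  0.02] j6 -1.68
released t=24.4 ee [657.7  44.8 178.6] yaw 1.697 w 45.1 F [-0.2 -0.4 -0.7] M [ 0.03 -0.01 -0.01] j6 -1.68
```

```bash
cat >> act.py <<'E'
HOME=[1.074,0.3,1.521,0,1.321,-0.067]
def where(xy,yaw,z=(6,50)):
    c=avg("top",4); xy=np.array(xy)
    W=cloud(c); m=(np.hypot(W[...,0]-xy[0],W[...,1]-xy[1])<130)&(W[...,2]>z[0])&(W[...,2]<z[1])
    n,l,s_,_=cv2.connectedComponentsWithStats(m.astype(np.uint8)); k=1+np.argmax(s_[1:,4]); P=W[l==k]
    c_,s,a=cv2.minAreaRect(P[:,:2].astype(np.float32)); a=np.radians(a); a+=np.round((yaw-a)/(np.pi/2))*np.pi/2
    print('at',np.round(c_,1),np.round(s,1),round(a,3),'was',xy,yaw)
    assert np.all(np.abs(np.array(s)-120)<5) and np.hypot(*(np.array(c_)-xy))<60
    return np.array(c_),a
def stack(xy,yaw,level,lid=False,home=True):
    h=28 if not lid else 30
    if home: bot.move_joints(HOME)
    xy,a=where(xy,yaw)
    pick(xy,a,h=h,top=170); gh=bot.read_state()["ee_pos"][2]
    bot.servo_line([*xy,150+38*level],speed=200); show('lift')
    bot.move_to([*stpt(-.5,-.3),50+38*level+gh+60],Q(SY+np.pi/2)); bot.dwell(.2)
    ok=place(level,gh,-.5,-.3)
    if ok: release(180+38*level)
    return ok
E
python3 -W ignore - <<'E'
from act import *
if stack((447.5,16.7),-.806,1): stack((452.4,-178.4),.133,2)
E
```

```text
at [447.2  16.5] [120.3 120.3] -0.8 was [447.5  16.7] -0.806
down hit=False t=30.2 ee [447.6  16.5  28.6] yaw 0.771 w 44.9 F [0.8 0.7 0.4] M [-0.04 -0.02  0.  ] j6 -0.82
grip t=30.6 ee [447.6  16.5  28.6] yaw 0.771 w 12.7 F [-1.1  0.2  6. ] M [-0.02  0.24 -0.02] j6 -0.82
lift t=31.6 ee [446.7  16.6 186.9] yaw 0.771 w 12.8 F [-0.1 -0.3 -2. ] M [-0.03  0.03 -0.06] j6 -0.82
lower True want 116.6 t=33.6 ee [658.5  44.9 116.7] yaw 1.697 w 13.2 F [ 0.  -0.4  4.9] M [0.04 0.15 0.01] j6 -1.68
released t=34.7 ee [657.7  44.8 216.6] yaw 1.697 w 44.8 F [-0.5 -0.4 -0.3] M [-0.03 -0.03 -0.01] j6 -1.68
at [ 474. -138.] [120.6 120.5] 0.137 was [ 452.4 -178.4] 0.133
down hit=False t=41.0 ee [ 474.3 -138.2   28.7] yaw 1.707 w 45.2 F [ 0.8 -0.6  0.6] M [-0.04 -0.01 -0.02] j6 -2.07
grip t=41.4 ee [ 474.3 -138.2   28.6] yaw 1.707 w 12.7 F [-1.7 -0.6  6.2] M [0.09 0.26 0.04] j6 -2.07
lift t=42.5 ee [ 473.5 -137.9  224.8] yaw 1.707 w 13.0 F [ 0.2 -0.7 -2.4] M [0.03 0.01 0.02] j6 -2.07
lower True want 154.6 t=44.7 ee [658.6  44.9 154.7] yaw 1.697 w 13.0 F [-1.4  0.9  5.1] M [-0.03  0.05  0.03] j6 -1.68
released t=45.8 ee [657.7  44.8 254.6] yaw 1.697 w 45.3 F [-0.4  1.1 -0.7] M [-0.06 -0.03 -0.03] j6 -1.68
```

```bash
sed -i 's/else 30/else 32/' act.py; python3 -W ignore - <<'E'
from act import *
if stack((441.7,-375.9),.695,3): 
    bot.move_joints(HOME); T=avg("top",3); S=avg("side",3)
    L=rectify(T,597,299.5,.8425,10,75,400)
    u,v=proj(S,[*VA,130])[0].astype(int); d=cv2.resize(S["image"][v-80:v+60,u-90:u+50],(400,400),interpolation=cv2.INTER_CUBIC)
    cv2.imwrite("pics/l1.png",np.hstack([L,d]))
E
```

```text
at [ 445.5 -380.7] [121.3 134.8] 0.69 was [ 441.7 -375.9] 0.695Traceback (most recent call last):
  File "<stdin>", line 2, in <module>
  File "act.py", line 57, in stack
    xy,a=where(xy,yaw)
         ~~~~~^^^^^^^^
  File "act.py", line 52, in where
    assert np.all(np.abs(np.array(s)-120)<5) and np.hypot(*(np.array(c_)-xy))<60
           ^^^^^^^^^^^^^^^^^^^^^^^^^^^^^^^^^^^^^^^^^^^^^^^^^^^^^^^^^^^^^^^^^^^^^
AssertionError
```

```bash
sed -i 's/connectedComponentsWithStats(m.astype(np.uint8)); k=/connectedComponentsWithStats(cv2.morphologyEx(m.astype(np.uint8),cv2.MORPH_OPEN,np.ones((5,5),np.uint8))); k=/' act.py; python3 -W ignore - <<'E'
from act import *
if stack((441.7,-375.9),.695,3): 
    bot.move_joints(HOME); T=avg("top",3); S=avg("side",3)
    L=rectify(T,597,299.5,.8425,10,75,400)
    u,v=proj(S,[*VA,130])[0].astype(int); d=cv2.resize(S["image"][v-80:v+60,u-90:u+50],(400,400),interpolation=cv2.INTER_CUBIC)
    cv2.imwrite("pics/l1.png",np.hstack([L,d]))
E
```

```text
at [ 442.2 -383.3] [69.7 36.2] 0.727 was [ 441.7 -375.9] 0.695Traceback (most recent call last):
  File "<stdin>", line 2, in <module>
  File "act.py", line 57, in stack
    xy,a=where(xy,yaw)
         ~~~~~^^^^^^^^
  File "act.py", line 52, in where
    assert np.all(np.abs(np.array(s)-120)<5) and np.hypot(*(np.array(c_)-xy))<60
           ^^^^^^^^^^^^^^^^^^^^^^^^^^^^^^^^^^^^^^^^^^^^^^^^^^^^^^^^^^^^^^^^^^^^^
AssertionError
```

```bash
sed -i 's/cv2.morphologyEx(m.astype(np.uint8),cv2.MORPH_OPEN,np.ones((5,5),np.uint8))/m.astype(np.uint8)/; s/where(xy,yaw)$/where(xy,yaw,(6,50) if lid else (12,50))/' act.py; python3 -W ignore - <<'E'
from act import *
if stack((441.7,-375.9),.695,3): 
    bot.move_joints(HOME); T=avg("top",3); S=avg("side",3)
    L=rectify(T,597,299.5,.8425,10,75,400)
    u,v=proj(S,[*VA,130])[0].astype(int); d=cv2.resize(S["image"][v-80:v+60,u-90:u+50],(400,400),interpolation=cv2.INTER_CUBIC)
    cv2.imwrite("pics/l1.png",np.hstack([L,d]))
E
```

```text
at [ 441.7 -376. ] [121.4 122. ] 0.692 was [ 441.7 -375.9] 0.695Traceback (most recent call last):
  File "<stdin>", line 2, in <module>
  File "act.py", line 58, in stack
    pick(xy,a,h=h,top=170); gh=bot.read_state()["ee_pos"][2]
    ~~~~^^^^^^^^^^^^^^^^^^
  File "act.py", line 23, in pick
    bot.move_to([*xy,top],Q(t)); bot.move_gripper(45,force)
    ~~~~~~~~~~~^^^^^^^^^^^^^^^^
rig.MotionError: the arm cannot take that pose within its joint ranges
```

```bash
python3 - <<'E'
s=open('act.py').read()
s=s.replace("HOME=","FL=0.0\nHOME=").replace("    t=(t+np.pi/2)%np.pi-np.pi/2 if False else t\n","    t+=FL\n")
s=s.replace("Q(SY+np.pi/2)","Q(SY+FL+np.pi/2)").replace("Q(SY+da+np.pi/2)","Q(SY+da+FL+np.pi/2)")
open('act.py','w').write(s)
E
python3 -W ignore - <<'E'
import act; from act import *
act.FL=-np.pi
for p,t in(((441.7,-376,28),.692),((441.7,-376,264),.692),((*ST,252),SY),((*ST,190),SY)): j=bot.ik(p,Q(t-np.pi/2));print(None if j is None else j.round(2))
xy,yaw=where((441.7,-375.9),.695,(12,50))
bot.move_to([380,-100,320],Q(-.9)); 
if stack(xy,yaw,3,home=False): 
    bot.move_joints(HOME); T=avg("top",3); S=avg("side",3)
    L=rectify(T,597,299.5,.8425,10,75,400)
    u,v=proj(S,[*VA,130])[0].astype(int); d=cv2.resize(S["image"][v-80:v+60,u-90:u+50],(400,400),interpolation=cv2.INTER_CUBIC)
    cv2.imwrite("pics/l1.png",np.hstack([L,d]))
E
```

```text
[-0.77  0.64  1.6  -0.    0.91  0.11]
[-0.77  0.36  1.41 -0.    1.37  0.11]
[ 0.01  0.55  1.16 -0.    1.43  1.46]
[ 0.01  0.6   1.24 -0.    1.31  1.46]
at [ 441.5 -375.9] [121.4 121.9] 0.692 was [ 441.7 -375.9] 0.695
at [ 441.8 -376. ] [121.1 122.1] 0.693 was [ 441.49371338 -375.88085938] 0.6917470384003759
down hit=False t=54.4 ee [ 442.1 -376.3   28.8] yaw -0.878 w 44.4 F [ 0.1 -0.2 -0.9] M [-0.06 -0.01  0.02] j6 0.11
grip t=54.8 ee [ 442.  -376.2   28.7] yaw -0.878 w 12.7 F [-1.2  0.9  6.2] M [0.21 0.16 0.01] j6 0.11
lift t=56.1 ee [ 441.6 -375.8  262.8] yaw -0.878 w 12.5 F [-0.2  0.2 -3.3] M [ 0.02  0.02 -0.06] j6 0.11
lower True want 192.7 t=59.0 ee [658.6  44.9 192.7] yaw -1.445 w 13.0 F [-0.9 -0.   5.6] M [ 0.04  0.18 -0.01] j6 1.46
released t=60.1 ee [657.9  44.8 292.4] yaw -1.445 w 45.1 F [ 0.7  0.4 -0. ] M [-0.02 -0.05 -0.02] j6 1.46
```

View pics/l1.png

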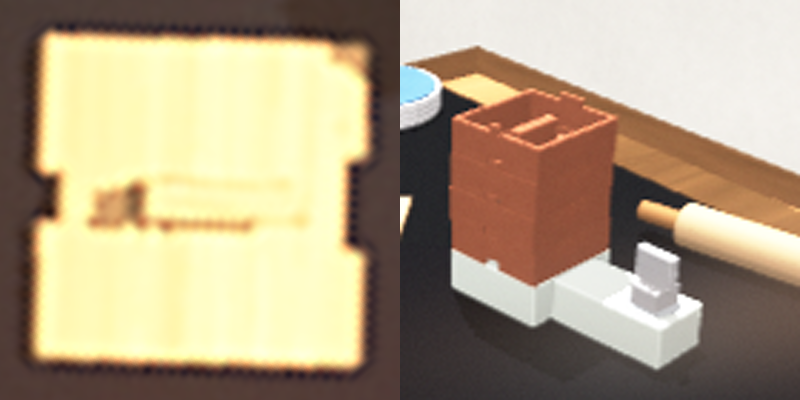

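```bash
python3 -W ignore - <<'E'
import act; from act import *
for fl in(0,-np.pi):
    js=[bot.ik(p,Q(t+np.pi/2+fl)) for p,t in(((597,299.5,32),.83),((597,299.5,302),.83),((*ST,300),SY))]
    if all(j is not None for j in js): act.FL=fl; print(fl,[round(j[5],2) for j in js]); break
ok=stack((597,299.5),.83,4,lid=True,home=False); print(ok)
if ok:
    bot.servo_line([*stpt(),380],speed=150) if bot.ik([*stpt(),380],bot.read_state()["tool_rot"]) is not None else 0
    bot.move_joints(HOME); bot.dwell(.5); show('home'); T=avg("top",5); S=avg("side",5)
    import pickle; pickle.dump((T,S),open("c3.pkl","wb"))
    d=cv2.resize(S["image"][60:260,280:440],(480,600),interpolation=cv2.INTER_CUBIC); cv2.imwrite("pics/end.png",d)
    W=cloud(T);m=(np.hypot(W[...,0]-ST[0],W[...,1]-ST[1])<95)&(W[...,2]>200)&(W[...,2]<222);print('lid',cv2.minAreaRect(W[m][:,:2].astype(np.float32)),np.median(W[m][:,2]))
    for n,c in(("top",T),("side",S)):
        w=cloud(c);m=(np.hypot(w[...,0]-VA[0],w[...,1]-VA[1])<40)&(w[...,2]>85);q=w[m];print(n,'key',cv2.minAreaRect(q[:,:2].astype(np.float32)),q[:,2].max())
    W=cloud(S);l=W[...,:2]-ST;m=(np.hypot(l[...,0],l[...,1])<85)&(W[...,2]>195)&(W[...,2]<225);print('lid side z',np.median(W[m][:,2]))
E
```

```text
0 [np.float64(-1.99), np.float64(-1.99), np.float64(-1.68)]
at [597.6 299.4] [117.8 120.1] 0.82 was [597.  299.5] 0.83
down hit=False t=65.9 ee [598.  299.6  33. ] yaw 2.391 w 45.1 F [-0.4 -0.5  0.2] M [-0.03  0.01 -0.02] j6 -1.98
grip t=66.3 ee [597.9 299.5  32.8] yaw 2.391 w 12.7 F [-1.  -0.2  6.4] M [-0.12  0.16  0.01] j6 -1.98
lift t=67.8 ee [597.4 299.3 300.8] yaw 2.391 w 13.0 F [-0.3  0.2 -3.1] M [-0.04  0.02 -0.03] j6 -1.98
lower True want 234.8 t=70.0 ee [658.6  44.8 234.7] yaw 1.697 w 13.0 F [-0.6 -0.   4.8] M [0.01 0.1  0.01] j6 -1.68
released t=71.0 ee [658.1  44.9 330.5] yaw 1.697 w 45.2 F [-1.2  0.5 -0.8] M [-0.05  0.02 -0.02] j6 -1.68
True
home t=74.3 ee [229.4 499.8 250.2] yaw 1.141 w 44.9 F [ 0.2 -0.   0. ] M [ 0.01 -0.07  0.02] j6 -0.07
lid ((660.362060546875, 43.83843231201172), (119.98738098144531, 120.06121063232422), 7.492262363433838) 213.03780600909556
top key ((679.801025390625, -119.31841278076172), (12.540608406066895, 45.79530334472656), 0.8393912315368652) 111.76965612086747
side key ((679.2808227539062, -118.20817565917969), (11.828433990478516, 46.048683166503906), 2.5443966388702393) 108.6443908985068
lid side z 211.1995433312855
```

View pics/end.png

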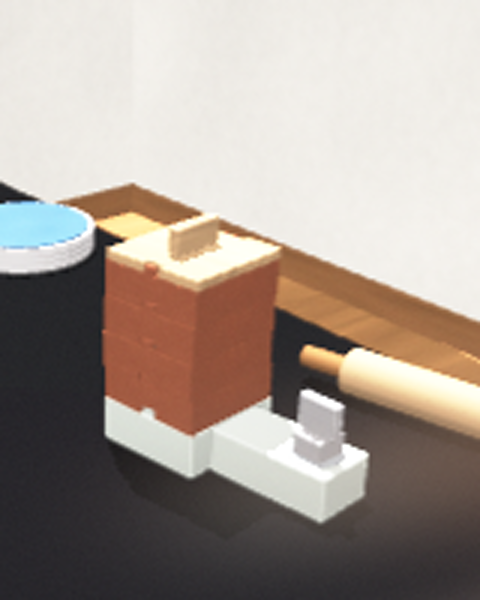

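```bash
python3 -c "
from rig import bot; bot.finish_job()"
```

```text
the job is handed in; nothing more can be done
```

The job is handed in, with the last clock reading about 74 s of the 210 s allowed. `finish_job` reports no verdict.

- **Key and drain:** The key dropped fully onto the tang on the first press. I then turned it clockwise to the stop and released it. Its top now reads about 109 mm in the side camera and 112 mm in the top camera, which reads about 1.5 mm high, against 108 mm expected. The final key yaw, less the play on the tang, puts the drain at about 1.4 rad. That is inferred from the key, since the joint itself can't be read.
- **Tower:** All four terracotta trays are stacked in the right direction. Each one went down to within 0.3 mm of its fully seated height with no searching. One tray had been knocked about 46 mm aside during the run; I located it again and stacked it.
- **Lid:** It is on top and fully down. Its top reads 211 to 213 mm against 212 mm expected. It sits about 2 mm off the base's axis and within 0.01 rad of its yaw.

**Checks that failed or disagreed:**
- The two cameras differ by 2 to 3 mm sideways, which is within the fit's play.
- Picking up the last tray took three false starts: two bad outline fits and one pose out of wrist range. Each was caught before the arm went to the tray.
- I did not measure the jar, mug or bowl at the end. Nothing was moved near them, and the arm stayed clear of them.

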